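# Feed a card pack down a sloped tray

### The arm

A 6-joint arm with a two-finger parallel gripper is mounted at the origin on a cart in front of the work surface, level with it; the furniture and walls round the work are solid. World frame = base frame: x ahead of the robot, y to its left, z up, the work surface at z = 0. Lengths are in m, angles in rad, forces in N, time in s.
With the tool pointing down it reaches from about 0.275 to 0.775 m from the base axis. Payload 14.6 kg.
Tool frame: the origin (TCP) lies midway between the tips of the shut fingers; the grasp point (between the pads) lies 19 mm behind it (bot.hold_point_z is the distance from the TCP to the grasp point, in m); z points along the fingers, y is the direction in which the jaws open and shut (so a half turn about z gives the same grasp; the last joint's range is limited). The gripper opens to 85 mm and grips with 20 to 120 N. Pads are 22 mm wide; open, the fingers measure 114 mm over their backs; the gripper's body (76 mm by 85 mm) begins 54 mm behind the grasp point. The pads swing forward as they close: fully open they stand 13 mm farther back than shut.
Start: joints at [1.109, 0.263, -0.048, 1.259, 0, 1.415], TCP at [0.159, 0.5, 0.199] pointing down, gripper open.
Joint ranges: [-2.65, 2.65], [-0.89, 1.7], [-1.18, 1.37], [-2.13, 2.11], [-1.35, 1.29], [-3.14, 3.14]. Speed limits (rad/s): [1.89, 1.89, 2.57, 2.79, 3.14, 3.14].

### API

Orientations are given as a 3x3 rotation matrix whose columns are the frame's x, y, z axes.
In Python, from cell import bot gives the robot as it stands.
- The arm moves only by the tool arm_command, never from a script. Its argument "targets" is a list of rows, each a list of 4 numbers: the shift along the world's x, y, z in mm, then the turn about the world's z in rad. In form: [[dx, dy, dz, yaw], ...]. A call has 1 to 12 rows; each row is the pose to reach, as a shift and turn from the pose measured when the call began; what a row does not reach only later rows make up. A row lasts 1/12 s, in which the tool goes at most 41.7 mm and 7.16 degrees, less where a joint would pass 70% of its speed; a pose out of reach is approached as far as the arm can. A call with a gripper value outside its range is refused whole. "gripper" is the finger opening in mm, from 0 to 85.4, set as the call begins (left out, the last holds). The fingers move at their own pace and stop on an object; the grip force is fixed at half the most. Time passes only in rows, so rows that repeat a pose let the fingers close. It gives the time, the measured TCP pose, the force and the opening at its end, in the units of the state.
- bot.read_state(): the state, without advancing time (a new reading comes with each control period).
- bot.read_camera(name): name is "scene" or "top" or "wrist"; returns (picture, depth): 400x640x3 uint8, blue, green, red; 400x640 float32, m along the optical axis (not along the pixel's ray), 0 where there is no reading.
- bot.get_calibration(name): a dict with "mtx" (3x3 intrinsics, pixels), "dist_coeffs" ([k1, k2, p1, p2, k3] as OpenCV has them; the pictures are not rectified), "rvec" (rotation vector, rad) and "tvec" (3), from world to camera coordinates, as OpenCV has them. Camera axes: x right, y down, z forward; pixel columns grow to the right and rows downward; lengths in m; the calibration is good to about 2 mm. A picture is of the moment at which its call begins: read the wrist's pose just before it. get_calibration takes no time and is no camera call; for the wrist camera it gives the pose at the moment of the call.
- bot.sign_off(): hands the job in, once; it reports no verdict.
The state is a dict: "time_s": time; "joints": joint angles; "dq": joint speeds; "effort": joint torques, N m; "tool_pos": TCP position; "tool_rot": TCP orientation; "ft_force": force on the tool from outside, world axes, zero at the start; "torque": the same for the moment, N m; "finger_gap": finger opening in m.
Only numpy, scipy, OpenCV 4.12 (cv2) and the standard library are available. Lean on these libraries where they do the work, as an engineer would, in place of code of your own. Each camera call takes 0.05 s, during which the arm holds its last target.

### The job

Take the blue card pack from the table, lay it lengthwise in the upper half of the blue-railed sloped tray, and slide it down along the tray's floor until it rests against the stop at the low end. Leave the yellow pack where it is.

Things in the scene. Friction and masses are not known exactly. Their poses are not given: they have to be found in the camera images.
- blue_pack: Blue card box with a white paper band, 66 mm long (x), 46 wide (y), 30 high (z), about 0.11 kg, flat on the table, long side within 35 degrees of straight ahead. Origin: centre of the underside. It does not slide down the tray by itself; about 1 N pushes it. Laid lengthwise it has 7 mm to spare each side.
- yellow_pack: The same kind of box in yellow, to be left alone. The two packs lie to the right of the trays, one nearer to the robot and one farther; either colour may be the nearer.
- blue_tray: Fixed sloped tray with blue rails and blue stop, running down away from the robot (along its x) at 12 degrees, yaw within 10 degrees. Floor 270 mm long, 60 wide; rails 8 mm above the floor, 4 thick; upper end open, 72 mm above the table. Origin: on the table under its centre, z up. A like tray with yellow rails stands beside it, left or right, centre lines over 110 mm apart; not used.
- blue_tray_stop (a point): Foot of the blue stop's inner face, on the floor midway between the rails, 16 mm above the table. x points down the slope into the stop, y left across the tray, z square to the floor, which runs from x = -270 mm (upper end) to 0. The stop stands 30 mm above the floor. A pack resting against it has its origin at x = -33 mm, z = 0.
Not all that is in view belongs to the job. Of the things that look like the blue_pack, the largest one is meant.

How it is judged:
On the way, in this order (a step that is already met when the one before it is completed fails the run):
1. the blue pack lies on the floor of the blue tray, lengthwise, in the tray's upper half (z of blue_pack in the frame of blue_tray_stop between -0.006 and 0.006 m and y of blue_pack in the frame of blue_tray_stop between -0.015 and 0.015 m and angle between the z axis of blue_pack and the z axis of blue_tray_stop, either way round below 0.17 rad and angle between the x axis of blue_pack and the x axis of blue_tray_stop, either way round below 0.26 rad and x of blue_pack in the frame of blue_tray_stop between -0.275 and -0.135 m), for 0.1 s.
2. it slides along the floor through the tray's lower middle (z of blue_pack in the frame of blue_tray_stop between -0.006 and 0.006 m and y of blue_pack in the frame of blue_tray_stop between -0.015 and 0.015 m and angle between the z axis of blue_pack and the z axis of blue_tray_stop, either way round below 0.17 rad and angle between the x axis of blue_pack and the x axis of blue_tray_stop, either way round below 0.26 rad and x of blue_pack in the frame of blue_tray_stop between -0.125 and -0.055 m), for 0.05 s.
At the end, for the whole second after the job is handed in: the blue pack lies flat and lengthwise (within 15 degrees) on the floor of the blue-railed tray, its lower end within 10 mm of the stop, at rest and let go (z of blue_pack in the frame of blue_tray_stop between -0.006 and 0.006 m and y of blue_pack in the frame of blue_tray_stop between -0.015 and 0.015 m and angle between the z axis of blue_pack and the z axis of blue_tray_stop, either way round below 0.17 rad and angle between the x axis of blue_pack and the x axis of blue_tray_stop, either way round below 0.26 rad and x of blue_pack in the frame of blue_tray_stop between -0.043 and -0.027 m and linear speed of blue_pack below 0.02 m/s and contact force between blue_pack and the fingers below 0.05 N); the robot touches nothing.
It fails at once if the yellow pack is moved by more than 30 mm (distance of yellow_pack from where it was at the start of the episode above 0.03 m).
It also fails if it takes over 45 s, if anything falls off the work surface, if the arm or the gripper's body presses on something with over 40 N, if the wrist force passes 120 N, or if a joint passes its speed limit or range.

## Working session

There is one attempt and no reset: what is moved stays moved. The work goes in short steps, Python scripts to look and compute and a tool call to move; the robot and the scene stay as the last step left them, time stands still between calls to the robot, and variables do not carry over. Pictures are saved under pics/ and viewed, and the job is handed in when it is done.

Besides the shell and the picture viewer there is one more tool, called after ">>>" by a JSON object that holds its "api" and its "payload". arm_command: Moves the arm, as the interface text tells. Its arguments: {"type":"object","properties":{"targets":{"type":"array"},"gripper":{"type":"number"}},"required":["targets"]}

```bash
mkdir -p pics; ls; python3 - <<'E'
from cell import bot
import cv2
s=bot.read_state();print(s['time_s'],s['tool_pos'],s['tool_rot'],s['finger_gap'],bot.hold_point_z)
import numpy as np
for n in('top','scene'):
    p,d=bot.read_camera(n);cv2.imwrite(f'pics/{n}0.png',p);np.savez(f'pics/{n}0.npz',p=p,d=d)
    c=bot.get_calibration(n);print(n,c)
E
```

```text
pics
0.0 [0.15842701 0.50020662 0.19894344] [[-9.53295020e-01  3.02040401e-01 -4.48965452e-04]
 [ 3.02040698e-01  9.53294587e-01 -9.20889671e-04]
 [ 1.49850449e-04 -1.01348538e-03 -9.99999475e-01]] 0.08531424504074933 0.0187
top {'mtx': array([[510.84919915,   0.        , 318.36983278],
       [  0.        , 510.84919915, 203.7256444 ],
       [  0.        ,   0.        ,   1.        ]]), 'dist_coeffs': array([0.03315506, 0.        , 0.        , 0.        , 0.        ]), 'rvec': array([ 2.2060303 , -2.20836648,  0.04044708]), 'tvec': array([-0.02236411,  0.53078859,  1.04604861])}
scene {'mtx': array([[387.28290228,   0.        , 317.3218129 ],
       [  0.        , 387.28290228, 201.33663945],
       [  0.        ,   0.        ,   1.        ]]), 'dist_coeffs': array([-0.04192105,  0.        ,  0.        ,  0.        ,  0.        ]), 'rvec': array([ 2.21488669, -1.01806047,  0.41366804]), 'tvec': array([-0.36055054,  0.34663487,  0.61208402])}
```

View pics/top0.png

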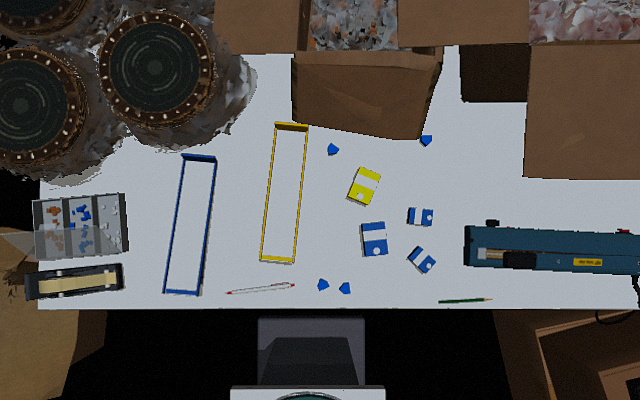

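View pics/scene0.png

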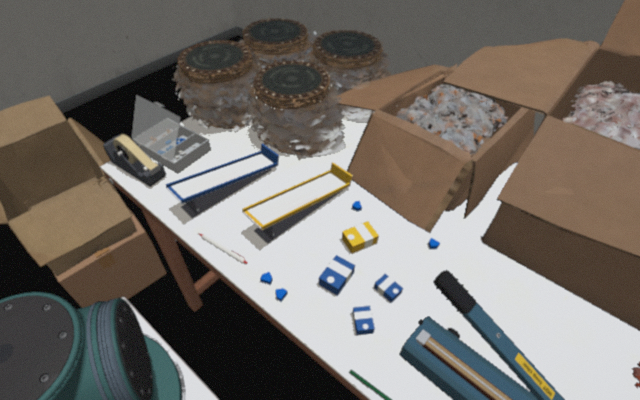

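The top view shows these things that could be taken for the blue pack:
- The large blue box with a white band at (374,239).
- Small blue boxes at (420,216) and (423,260).
- Blue gems at (333,149), (426,140), (323,285) and (345,288).

By the description the largest, (374,239), is the one meant. The blue tray is at (190,225). I'll check the choice in a close crop and measure both.

```bash
cat > h.py <<'E'
import numpy as np,cv2
def ray(c,uv):
    R,_=cv2.Rodrigues(c['rvec']);n=cv2.undistortPoints(np.float64(uv).reshape(-1,1,2),c['mtx'],c['dist_coeffs'])[:,0]
    D=np.c_[n,np.ones(len(n))]@R; C=-R.T@np.ravel(c['tvec']); return C,D   # D scaled: depth 1
def plane(c,uv,n,p0):
    C,D=ray(c,uv);n=np.asarray(n,float);t=((np.asarray(p0)-C)@n)/(D@n);return C+D*t[:,None]
def zplane(c,uv,z): return plane(c,uv,[0,0,1],[0,0,z])
def hsv(p): return cv2.cvtColor(p,cv2.COLOR_BGR2HSV)
def blue(p): return cv2.inRange(hsv(p),(100,120,50),(130,255,255))
E
python3 - <<'E'
from cell import bot
from h import *
z=np.load('pics/top0.npz');p,d=z['p'],z['d'];c=bot.get_calibration('top')
m=blue(p)
n,l,st,ce=cv2.connectedComponentsWithStats(m)
for i in range(1,n):
    if st[i][4]>25: print(i,st[i],ce[i].round(1))
cv2.imwrite('pics/crop.png',cv2.resize(p[120:310,150:460],None,fx=2.5,fy=2.5,interpolation=cv2.INTER_CUBIC))
C,D=ray(c,[[x,y] for y in range(400) for x in range(640)])
P=(C+D*d.reshape(-1,1)).reshape(400,640,3)
for uv in [(374,239),(374,232),(283,200),(300,200),(190,225),(184,280),(195,170),(420,216),(420,225),(330,240)]: print(uv,P[uv[1],uv[0]].round(4))
# pack: pixels higher than 22mm within window, blue or white
w=np.zeros_like(m);w[205:275,345:400]=1
q=((P[:,:,2]>.02)&(w>0)).astype(np.uint8)
cn=max(cv2.findContours(q,0,2)[0],key=cv2.contourArea)
print('px',cv2.minAreaRect(cn))
W=zplane(c,cn[:,0].astype(float),.03)[:,:2].astype(np.float32)
print('world rect',cv2.minAreaRect(W*1000), P[q>0].mean(0), len(P[q>0]))
E
```

```text
1 [421 135  11  11  91] [426.  138.8]
2 [328 143  11  12  92] [332.2 149. ]
3 [181 153  34   6  89] [197.1 155.3]
4 [162 159  23 134 231] [173.4 225.5]
7 [165 161  52 135 355] [197.5 249.9]
9 [ 76 205  15  16 116] [ 83.4 212.6]
10 [409 208   6  16  81] [411.7 215.5]
11 [421 209  12  17 148] [426.3 217. ]
13 [ 70 222   5   8  29] [ 71.6 225.7]
14 [362 222  23   9 160] [373.2 226.1]
15 [ 81 225   7  12  28] [ 83.8 229.8]
16 [ 469  227  171   48 4782] [561.2 248.7]
18 [364 239  24  17 296] [375.7 246.8]
19 [ 79 241   9  11  43] [ 82.7 245.5]
21 [409 247  14  15  84] [415.5 253.4]
22 [418 255  18  18 144] [426.2 263.6]
23 [318 279  11  12  93] [322.4 284.5]
24 [339 283  12  11  91] [345.1 288.2]
(374, 239) [ 0.4587 -0.1351  0.0295]
(374, 232) [ 0.4729 -0.1349  0.0315]
(283, 200) [0.5368 0.0473 0.051 ]
(300, 200) [0.5367 0.0136 0.053 ]
(190, 225) [0.4876 0.2314 0.0473]
(184, 280) [0.3817 0.2371 0.0674]
(195, 170) [0.5991 0.2279 0.0235]
(420, 216) [ 0.5051 -0.2294  0.0236]
(420, 225) [ 0.4866 -0.2336  0.0025]
(330, 240) [ 0.4557 -0.047   0.0021]
px ((374.76214599609375, 238.35975646972656), (32.68773651123047, 23.96364402770996), 83.6598129272461)
world rect ((460.073974609375, -136.61180114746094), (65.8067855834961, 48.37869644165039), 6.28416633605957) [ 0.46074279 -0.13373098  0.05024749] 768
```

View pics/crop.png

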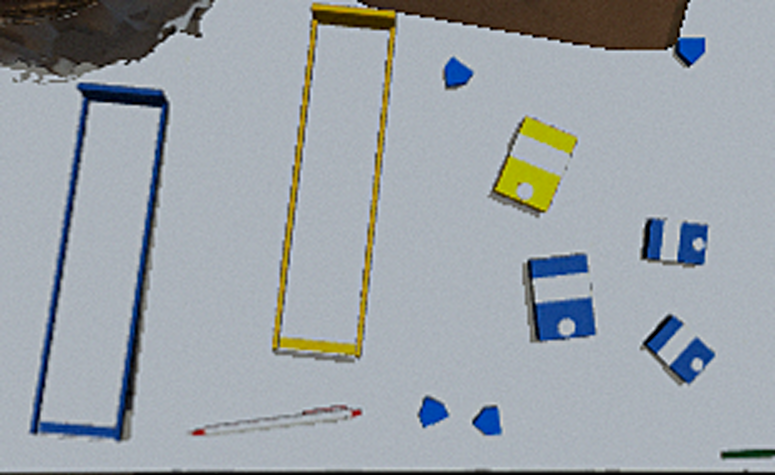

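```bash
cat > tray.py <<'E'
from h import *
a=np.radians(12)
def axes(psi):
    x=np.array([np.cos(psi)*np.cos(a),np.sin(psi)*np.cos(a),-np.sin(a)]);y=np.array([-np.sin(psi),np.cos(psi),0]);return x,y,np.cross(x,y)
E
python3 - <<'E'
from cell import bot
from tray import *
z=np.load('pics/top0.npz');p,d=z['p'],z['d'];c=bot.get_calibration('top')
m=blue(p);m[:, :150]=0;m[:,225:]=0
for r in (154,156,158,162,180,220,260,285,290,292,294,296,298):
    print(r,np.flatnonzero(m[r]))
rows=np.arange(172,286)
L=[];Rr=[];Lr=[];RR=[]
for r in rows:
    x=np.flatnonzero(m[r]);mid=(x.min()+x.max())/2
    l=x[x<mid];q=x[x>mid]
    L.append(l.min()-.5);Lr.append(l.max()+.5);Rr.append(q.min()-.5);RR.append(q.max()+.5)
psi=0;o=np.array([.62,.23,.016])
C,D=ray(c,[[x,y] for y in range(400) for x in range(640)])
for it in range(8):
    X,Y,Z=axes(psi);p0=o+.008*Z
    out={}
    for k,u in (('Lout',L),('Lin',Lr),('Rin',Rr),('Rout',RR)):
        W=plane(c,np.c_[u,rows],Z,p0); out[k]=W
    ang=[];
    for k in('Lout','Rin'):
        f=np.polyfit(out[k][:,0],out[k][:,1],1);ang.append(f)
    psi=np.arctan(np.mean([f[0] for f in ang]))
    X,Y,Z=axes(psi)
    # lateral: Lout at +34, Rin at -30 -> mid at +2
    s=np.mean([(out[k]@Y).mean() for k in('Lout','Rin')])-.002
    # stop top inner edge / upper end
    cur=o@Y;o=o+(s-cur)*Y
    # stop: top edge of comp3 (outer far edge), upper edge end
    up=plane(c,[[165,295.5],[200,298]],Z,o)   # rough
    print(np.degrees(psi),o,[np.degrees(np.arctan(f[0])) for f in ang],{k:round(float(((w-o)@Y).mean()*1e3),1) for k,w in out.items()},((up-o)@X*1e3).round(1))
E
python3 - <<'E'
import cv2
p=cv2.imread('pics/top0.png')
a=cv2.resize(p[145:175,170:225],None,fx=10,fy=10,interpolation=0)[:290]
b=cv2.resize(p[275:303,158:213],None,fx=10,fy=10,interpolation=0)
cv2.imwrite('pics/ends.png',cv2.vconcat([a,b]))
E
```

```text
154 [181 182 183 184 185 186 187 188 189 190 191 192 193 194 195 196 197]
156 [190 191 192 193 194 195 196 197 198 199 200 201 202 203 204 205 206 207
 208 209 210 211 212 213 214]
158 [213]
162 [183 184 212 215 216]
180 [180 181 212 213]
220 [174 175 207]
260 [167 168 201 202]
285 [163 164 197 198]
290 [163 166 167 168 169 170 171 172 173 174 175 176 177 178 179 180 181 182
 183 184 185 197 198]
292 [162 163 166 167 168 169 170 171 172 173 174 175 176 177 178 179 180 181
 182 183 184 185 186 187 188 189 190 191 192 193 194 195 196 197]
294 [189 190 191 192 193 194 195 196 197]
296 []
298 []
-5.165616987098057 [0.61892782 0.21813983 0.016     ] [np.float64(-5.165743017519727), np.float64(-5.165490956626265)] {'Lout': 34.1, 'Lin': 30.7, 'Rin': -30.1, 'Rout': -33.6} [-275.7 -274.8]
-5.153523934546824 [0.61893024 0.2181667  0.016     ] [np.float64(-5.152092713142221), np.float64(-5.154955149502697)] {'Lout': 34.0, 'Lin': 30.6, 'Rin': -30.0, 'Rout': -33.4} [-275.7 -274.8]
-5.153523868490325 [0.61893025 0.21816677 0.016     ] [np.float64(-5.15209262278418), np.float64(-5.154955107747522)]
[... 333 characters left out ...]
5.152092622784114), np.float64(-5.154955107747627)] {'Lout': 34.0, 'Lin': 30.6, 'Rin': -30.0, 'Rout': -33.4} [-275.7 -274.8]
-5.153523868490344 [0.61893025 0.21816677 0.016     ] [np.float64(-5.152092622784114), np.float64(-5.154955107747627)] {'Lout': 34.0, 'Lin': 30.6, 'Rin': -30.0, 'Rout': -33.4} [-275.7 -274.8]
-5.153523868490344 [0.61893025 0.21816677 0.016     ] [np.float64(-5.152092622784114), np.float64(-5.154955107747627)] {'Lout': 34.0, 'Lin': 30.6, 'Rin': -30.0, 'Rout': -33.4} [-275.7 -274.8]
-5.153523868490344 [0.61893025 0.21816677 0.016     ] [np.float64(-5.152092622784114), np.float64(-5.154955107747627)] {'Lout': 34.0, 'Lin': 30.6, 'Rin': -30.0, 'Rout': -33.4} [-275.7 -274.8]
```

View pics/ends.png

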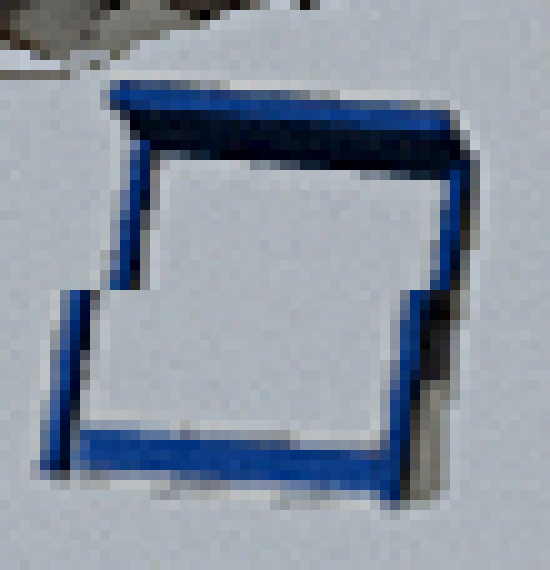

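```bash
python3 - <<'E'
from cell import bot
from tray import *
c=bot.get_calibration('top')
X,Y,Z=axes(np.radians(-5.155));o=np.array([.6189,.2182,.016])
W=plane(c,[[199.5,161.2],[180.5,293.5]],Z,o);x=(W-o)@X*1e3
print(x, 'sep',x[0]-x[1])
sx=((x[0])+(x[1]+270))/2/1e3
o=o+sx*X; o[2]=.016
print('stop',o,'frame x',X,'z',Z)
for s in(-.2,-.18,-.033):print(s,o+s*X,o+s*X+.0*Z)
E
```

```text
[  -1.19380726 -269.44805657] sep 268.2542493171798
stop [0.61858735 0.21822821 0.016     ] frame x [ 0.97419126 -0.08788694 -0.20791169] z [ 0.20707075 -0.01868095  0.9781476 ]
-0.2 [0.4237491  0.23580559 0.05758234] [0.4237491  0.23580559 0.05758234]
-0.18 [0.44323292 0.23404785 0.0534241 ] [0.44323292 0.23404785 0.0534241 ]
-0.033 [0.58643904 0.22112847 0.02286109] [0.58643904 0.22112847 0.02286109]
```

>>> {"api": "arm_command", "payload": {"targets": [[40,-40,30,0.1],[60,-80,30,0.2],[80,-120,30,0.3],[100,-160,30,0.39],[120,-200,30,0.39],[140,-240,30,0.39],[160,-280,30,0.39],[180,-320,30,0.39],[200,-360,30,0.39],[220,-400,30,0.39],[240,-440,30,0.39],[250,-470,30,0.39]], "gripper": 75}}

```text
time_s: 1.1
tool_pos: [0.393, 0.0647, 0.229]
tool_rot: [[-0.997, -0.083, 0.0], [-0.083, 0.997, -0.001], [-0.0, -0.001, -1.0]]
ft_force: [0.9, 1.1, -0.7]
finger_gap: 0.0753
```

>>> {"api": "arm_command", "payload": {"targets": [[10,-40,0,0],[20,-80,0,0],[30,-120,0,0],[45,-160,0,0],[60,-190,0,0],[67,-200,0,0],[67,-200,0,0],[67,-200,0,0]]}}

```text
time_s: 1.77
tool_pos: [0.4597, -0.135, 0.2285]
tool_rot: [[-0.997, -0.082, -0.001], [-0.082, 0.997, -0.0], [0.001, 0.0, -1.0]]
ft_force: [0.4, 0.9, 0.1]
finger_gap: 0.0748
```

```bash
cat > w.py <<'E'
from cell import bot
from h import *
import sys
def shot(n):
    s=bot.read_state();c=bot.get_calibration('wrist');p,d=bot.read_camera('wrist')
    cv2.imwrite(f'pics/{n}.png',p);np.savez(f'pics/{n}.npz',p=p,d=d,**{k:np.asarray(v) for k,v in c.items()})
    print(s['time_s'],s['tool_pos'].round(4),s['ft_force'].round(1));return s,c,p,d
if __name__=='__main__': shot(sys.argv[1])
E
python3 w.py w1
```

```text
1.7667 [ 0.4597 -0.135   0.2285] [0.4 0.9 0.1]
```

View pics/w1.png

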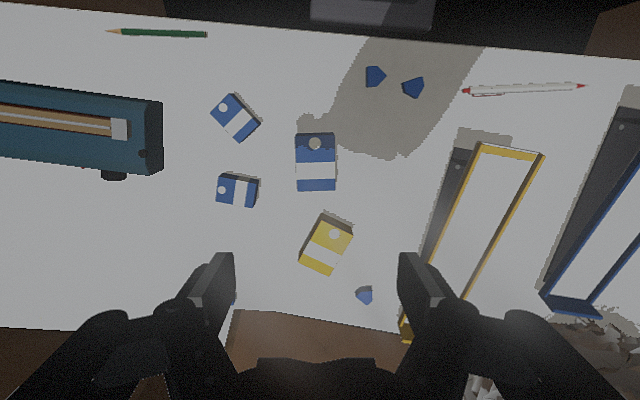

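The wrist view shows the blue pack at (316,162), with the top face spanning roughly (296–336, 135–191). The yellow pack is at (326,245), clear of the jaws' path.

```bash
python3 - <<'E'
from h import *
z=dict(np.load('pics/w1.npz'));p=z['p']
h=hsv(p)
print(h[120:200:4,305],h[180,288:345:3])
for vmin in(50,100,130):
    m=cv2.inRange(h,(100,120,vmin),(130,255,255));k=np.zeros_like(m);k[115:205,285:345]=255;m&=k
    pts=cv2.findNonZero(m);hu=cv2.convexHull(pts)[:,0].astype(float)
    W=zplane(z,hu,.03)[:,:2].astype(np.float32)*1000
    r=cv2.minAreaRect(W);print(vmin,cv2.minAreaRect(pts),r,cv2.boxPoints(r).round(1).tolist())
cv2.imwrite('pics/c2.png',cv2.resize(p[110:210,270:360],None,fx=6,fy=6,interpolation=0))
E
```

```text
[[ 12  10 127]
 [ 15  12 125]
 [ 30  14 124]
 [ 16  21 136]
 [107  87  88]
 [108  89  92]
 [110  99  93]
 [107 123 133]
 [110 110 135]
 [107 120 132]
 [109 118 130]
 [ 90   3 162]
 [105   3 161]
 [110   5 162]
 [110   5 165]
 [109 116 123]
 [110 109 131]
 [110 102 130]
 [150   2 165]
 [135   3 161]] [[100   5 165]
 [120   5 165]
 [100   5 165]
 [109 107 121]
 [109 132 126]
 [110 130 124]
 [109 118 132]
 [110 117 126]
 [110 111 126]
 [109 121 129]
 [108 118 125]
 [108 123 129]
 [109 118 128]
 [109 122 125]
 [109 124 127]
 [110 121 131]
 [ 12  22 117]
 [ 90   2 160]
 [ 90   3 163]]
50 ((315.0, 167.5), (45.0, 38.0), 90.0) ((462.604736328125, -134.94448852539062), (53.64934539794922, 43.8013801574707), 5.736455917358398) [[433.70001220703125, -115.80000305175781], [438.1000061035156, -159.39999389648438], [491.5, -154.10000610351562], [487.1000061035156, -110.5]]
100 ((315.0, 167.5), (45.0, 38.0), 90.0) ((462.604736328125, -134.94448852539062), (53.64934539794922, 43.8013801574707), 5.736455917358398) [[433.70001220703125, -115.80000305175781], [438.1000061035156, -159.39999389648438], [491.5, -154.10000610351562], [487.1000061035156, -110.5]]
130 ((315.1407165527344, 167.08135986328125), (45.042198181152344, 36.943565368652344), 88.02507019042969) ((462.2891845703125, -135.02630615234375), (53.51654052734375, 42.408573150634766), 6.828788757324219) [[433.20001220703125, -117.19999694824219], [438.20001220703125, -159.3000030517578], [491.3999938964844, -152.89999389648438], [486.29998779296875, -110.80000305175781]]
```

View pics/c2.png

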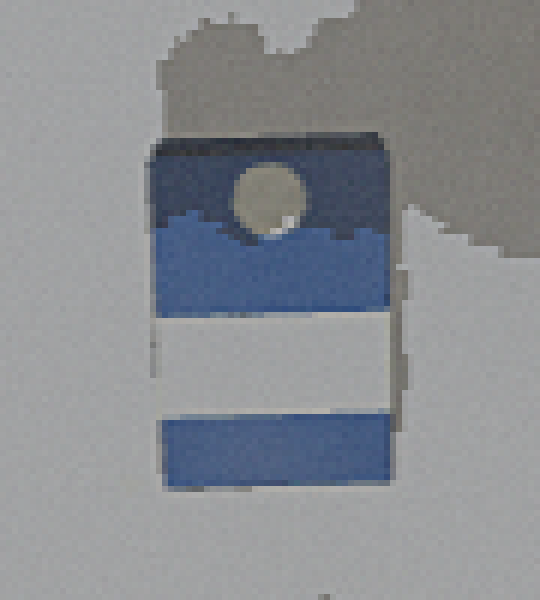

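>>> {"api": "arm_command", "payload": {"targets": [[-1,-1,-40,0.017],[-1,-1,-80,0.017],[-1,-1,-120,0.017],[-1,-1,-155,0.017],[-1,-1,-185,0.017],[-1,-1,-205,0.017],[-1,-1,-217,0.017],[-1,-1,-222,0.017],[-1,-1,-222,0.017],[-1,-1,-222,0.017]]}}

```text
time_s: 2.65
tool_pos: [0.4586, -0.1347, 0.0076]
tool_rot: [[-0.995, -0.101, -0.0], [-0.101, 0.995, -0.0], [0.0, -0.0, -1.0]]
ft_force: [0.3, -0.4, -0.2]
finger_gap: 0.075
```

```bash
python3 w.py w2
```

```text
2.65 [ 0.4586 -0.1347  0.0076] [ 0.3 -0.4 -0.2]
```

View pics/w2.png

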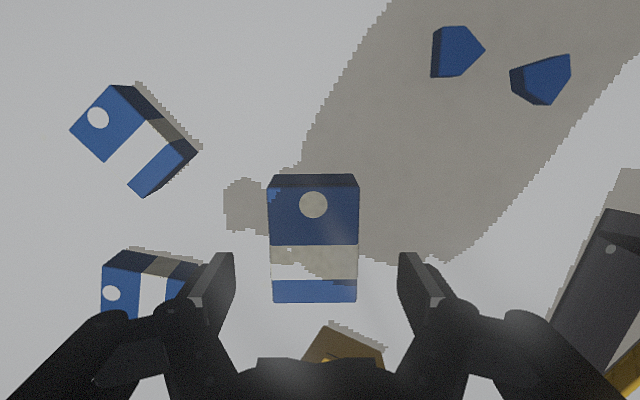

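```bash
python3 - <<'E'
from h import *
z=dict(np.load('pics/w2.npz'))
for n,P in(('tcp',[.4586,-.1347,.0076]),('tcp z30',[.4586,-.1347,.03]),('padL',[.4549,-.0974,.012])):
    print(n,cv2.projectPoints(np.array([P]),z['rvec'],z['tvec'],z['mtx'],z['dist_coeffs'])[0].ravel())
R=cv2.Rodrigues(z['rvec'])[0];print(-R.T@z['tvec'],R[2])
W=zplane(z,[[268,187],[358,187],[357,302],[273,302]],.03);print(W.round(4),W.mean(0))
E
```

```text
tcp [315.08327682 233.25634525]
tcp z30 [314.97397366 250.61141967]
padL [380.92822934 236.59178722]
[ 0.383382   -0.14195012  0.18199163] [ 0.29616022  0.03008787 -0.95466426]
[[ 0.4271 -0.1608  0.03  ]
 [ 0.4226 -0.1174  0.03  ]
 [ 0.4869 -0.1088  0.03  ]
 [ 0.4916 -0.1543  0.03  ]] [ 0.45705482 -0.13533294  0.03      ]
```

The projected TCP falls inside the pack, about 2 mm from its centre, so I'm closing the jaws and lifting.

>>> {"api": "arm_command", "payload": {"targets": [[-1,0,0,0],[-1,0,0,0],[-1,0,0,0],[-1,0,0,0],[-1,0,0,0],[-1,0,0,0],[-1,0,0,0],[-1,0,0,0]], "gripper": 30}}

```text
time_s: 3.37
tool_pos: [0.4579, -0.1351, 0.0078]
tool_rot: [[-0.995, -0.101, 0.001], [-0.101, 0.995, -0.001], [-0.0, -0.001, -1.0]]
ft_force: [0.6, 0.2, -0.0]
finger_gap: 0.0298
```

>>> {"api": "arm_command", "payload": {"targets": [[0,0,10,0],[0,0,30,0],[0,0,60,0],[0,0,95,0],[0,0,130,0],[0,0,150,0],[0,0,150,0]]}}

```text
time_s: 3.95
tool_pos: [0.4597, -0.1359, 0.1617]
tool_rot: [[-0.995, -0.101, 0.006], [-0.101, 0.995, -0.003], [-0.006, -0.004, -1.0]]
ft_force: [0.1, 0.1, -0.2]
finger_gap: 0.0303
```

```bash
python3 w.py w3
```

```text
3.95 [ 0.4597 -0.1359  0.1617] [ 0.1  0.1 -0.2]
```

View pics/w3.png

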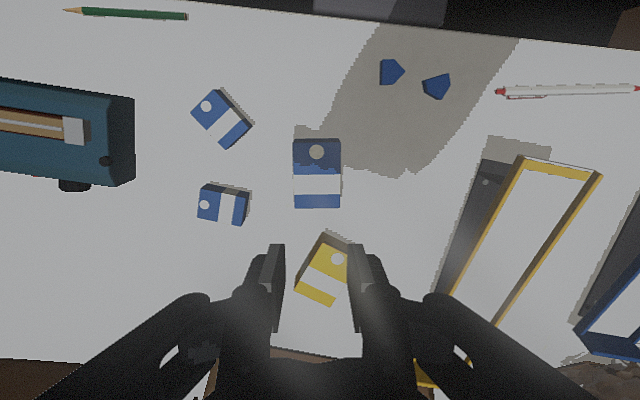

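The jaws closed to 30 mm and the lift came up empty. The pack is still at (316,172), so the pads passed above it. I'll use depth to find out why.

```bash
python3 - <<'E'
from h import *
for n,pts in(('w2',[(227,256),(222,262),(405,256),(412,262),(420,270),(215,275),(428,290),(315,215),(315,260),(315,290),(230,100),(340,60),(500,200)]),('w3',[(281,247),(277,260),(353,247),(358,260),(316,180),(316,200),(230,290),(400,100),(250,60)])):
    z=dict(np.load(f'pics/{n}.npz'));d=z['d']
    C,D=ray(z,pts)
    for q,P in zip(pts,C+D*np.array([d[y,x] for x,y in pts])[:,None]):print(n,q,P.round(4),z['p'][q[1],q[0]])
E
```

```text
w2 (227, 256) [ 0.452  -0.1732  0.0563] [63 63 62]
w2 (222, 262) [ 0.452  -0.1739  0.0616] [71 72 71]
w2 (405, 256) [ 0.4443 -0.0972  0.0559] [57 56 56]
w2 (412, 262) [ 0.4438 -0.096   0.062 ] [77 78 81]
w2 (420, 270) [ 0.4438 -0.0945  0.0682] [72 77 75]
w2 (215, 275) [ 0.452  -0.1738  0.0719] [79 76 72]
w2 (428, 290) [ 0.444  -0.0959  0.0821] [75 76 76]
w2 (315, 215) [ 0.4394 -0.1366  0.0293] [128 137 141]
w2 (315, 260) [ 0.4638 -0.1341  0.0302] [130 139 141]
w2 (315, 290) [ 0.4814 -0.1324  0.0306] [134  95  67]
w2 (230, 100) [ 0.3895 -0.1875  0.0007] [183 182 183]
w2 (340, 60) [ 0.3639 -0.1315  0.0005] [180 180 177]
w2 (500, 200) [ 0.4297 -0.0286  0.    ] [132 136 137]
w3 (281, 247) [ 0.4508 -0.1522  0.2011] [49 48 50]
w3 (277, 260) [ 0.4502 -0.1525  0.2146] [55 57 59]
w3 (353, 247) [ 0.4474 -0.1195  0.2011] [90 90 90]
w3 (358, 260) [ 0.447  -0.1188  0.2139] [84 88 88]
w3 (316, 180) [ 0.4613 -0.1356  0.0308] [170 168 166]
w3 (316, 200) [ 0.4818 -0.1335  0.0299] [133 101  85]
w3 (230, 290) [ 0.6142 -0.2231 -0.    ] [167 165 166]
w3 (400, 100) [ 0.3796 -0.0606 -0.0006] [118 124 126]
w3 (250, 60) [ 0.358  -0.21   -0.0015] [166 165 165]
```

```bash
python3 - <<'E'
from cell import bot
from h import *
for n in('scene','top'):
    p,d=bot.read_camera(n);c=bot.get_calibration(n);np.savez(f'pics/{n}1.npz',p=p,d=d,**{k:np.asarray(v) for k,v in c.items()})
    s=bot.read_state();P=s['tool_pos'];print(P)
    u=cv2.projectPoints(np.array([P,P+[0,0,.019],P+[0,0,.04]]),c['rvec'],c['tvec'],c['mtx'],c['dist_coeffs'])[0][:,0];print(n,u.round(1))
    if n=='scene':
        for q,k in zip(u,[(0,0,255),(0,255,0),(255,0,255)]): cv2.circle(p,tuple(int(v) for v in q.round()),1,k,-1)
        x,y=u[0].astype(int);cv2.imwrite('pics/s1.png',cv2.resize(p[max(0,y-70):y+70,x-80:x+80],None,fx=4,fy=4,interpolation=0))
E
```

```text
[ 0.45820501 -0.1352225   0.15803573]
scene [[340.8 230.2]
 [341.4 223.3]
 [342.2 215.3]]
[ 0.45770758 -0.13497849  0.15720615]
top [[382.1 242.2]
 [383.5 242.7]
 [385.2 243.2]]
```

View pics/s1.png

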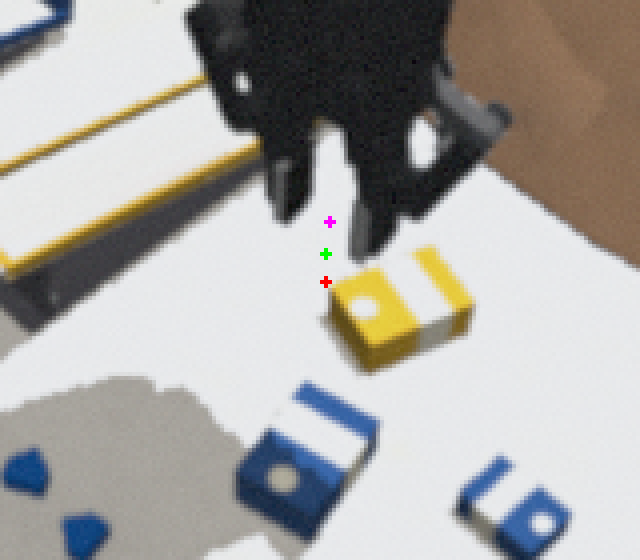

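Both the wrist and scene cameras put the real fingertips about 30–40 mm above the reported TCP. I'll measure that again with the arm settled, at the opening I intend to use.

>>> {"api": "arm_command", "payload": {"targets": [[0,0,0,0],[0,0,0,0],[0,0,0,0],[0,0,0,0],[0,0,0,0],[0,0,0,0]], "gripper": 62}}

```text
time_s: 4.6
tool_pos: [0.4576, -0.1349, 0.157]
tool_rot: [[-0.995, -0.101, -0.0], [-0.101, 0.995, -0.0], [0.0, -0.0, -1.0]]
ft_force: [-0.8, 0.2, 0.5]
finger_gap: 0.062
```

```bash
cat > tips.py <<'E'
from w import *
def tips(n):
    s,c,p,d=shot(n);print('gap',s['finger_gap'])
    C,D=ray(c,[[x,y] for y in range(400) for x in range(640)])
    P=(C+D*d.reshape(-1,1)).reshape(400,640,3);T=s['tool_pos'];Q=(P-T)@s['tool_rot']
    # pad points: tool-frame |x|<25mm, near the tips, dark
    g=(d>0)&(abs(Q[:,:,0])<.02)&(abs(Q[:,:,1])<.06)&(Q[:,:,2]>-.1)&(Q[:,:,2]<.0)
    for sg in(-1,1):
        k=g&(Q[:,:,1]*sg>0);z=Q[k];print(sg,k.sum(),'tool z max pct',np.percentile(z[:,2],[90,95,99,100]).round(4),'x',np.percentile(z[:,0],[1,50,99]).round(4),'y',np.percentile(z[:,1],[1,50,99]).round(4))
    
if __name__=='__main__': tips(sys.argv[1])
E
python3 tips.py w4
```

```text
4.6 [ 0.4576 -0.1349  0.157 ] [-0.8  0.2  0.5]
gap 0.06202106373735995
-1 8879 tool z max pct [-0.0571 -0.0497 -0.0421 -0.0368] x [-0.0112  0.0067  0.0135] y [-0.0595 -0.045  -0.0291]
1 8757 tool z max pct [-0.0569 -0.0494 -0.042  -0.0371] x [-0.0111  0.0068  0.0136] y [0.0296 0.0455 0.0595]
```

>>> {"api": "arm_command", "payload": {"targets": [[0,0,-40,0],[0,0,-80,0],[0,0,-115,0],[0,0,-140,0],[0,0,-155,0],[0,0,-163,0],[0,0,-167,0],[0,0,-167,0],[0,0,-167,0]], "gripper": 70}}

```text
time_s: 5.4
tool_pos: [0.4582, -0.1352, -0.0091]
tool_rot: [[-0.995, -0.101, 0.001], [-0.101, 0.995, -0.001], [-0.001, -0.001, -1.0]]
ft_force: [0.8, -0.5, -0.7]
finger_gap: 0.07
```

```bash
python3 tips.py w5
```

```text
5.4 [ 0.4582 -0.1352 -0.0091] [ 0.8 -0.5 -0.7]
gap 0.0700442503264335
-1 15350 tool z max pct [-0.009  -0.0086 -0.008  -0.007 ] x [-0.0187  0.0057  0.0193] y [-0.0596 -0.0391 -0.0013]
1 15248 tool z max pct [-0.0091 -0.0087 -0.0081 -0.0065] x [-0.0189  0.0058  0.0193] y [0.0007 0.0391 0.0596]
```

View pics/w5.png

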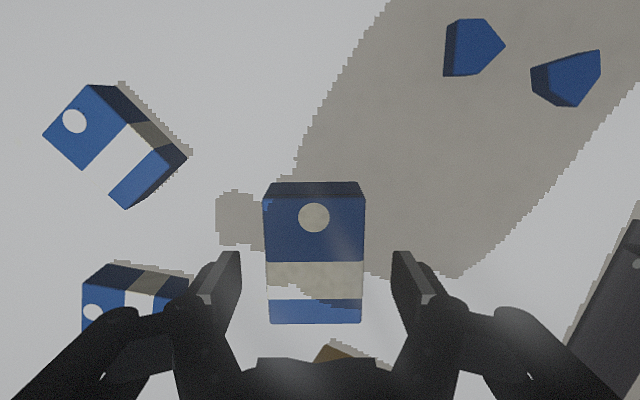

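No contact at a reported z of −9 mm confirms the offset. The real tips are at about 31 mm, flanking the pack seen at (314,255). I'm going lower and then closing.

>>> {"api": "arm_command", "payload": {"targets": [[-0.5,0,-8,0],[-0.5,0,-14,0],[-0.5,0,-17,0],[-0.5,0,-17,0],[-0.5,0,-17,0]]}}

```text
time_s: 5.87
tool_pos: [0.4577, -0.1352, -0.0261]
tool_rot: [[-0.995, -0.101, 0.001], [-0.101, 0.995, -0.001], [-0.001, -0.001, -1.0]]
ft_force: [0.1, 0.1, 0.9]
finger_gap: 0.07
```

>>> {"api": "arm_command", "payload": {"targets": [[0,0,0,0],[0,0,0,0],[0,0,0,0],[0,0,0,0],[0,0,0,0],[0,0,0,0],[0,0,0,0]], "gripper": 36}}

```text
time_s: 6.45
tool_pos: [0.4578, -0.1353, -0.0258]
tool_rot: [[-0.995, -0.101, 0.001], [-0.101, 0.995, -0.001], [-0.001, -0.001, -1.0]]
ft_force: [-0.9, -0.6, 4.5]
finger_gap: 0.045
```

Gripped: the gap is 45 mm. Lifting now, with a check afterwards.

>>> {"api": "arm_command", "payload": {"targets": [[0,0,10,0],[0,0,30,0],[0,0,60,0],[0,0,95,0],[0,0,130,0],[0,0,155,0],[0,0,170,0],[0,0,170,0],[0,0,170,0]]}}

```text
time_s: 7.2
tool_pos: [0.4581, -0.1354, 0.1444]
tool_rot: [[-0.995, -0.101, 0.002], [-0.101, 0.995, -0.002], [-0.002, -0.002, -1.0]]
ft_force: [0.8, -0.1, -2.3]
finger_gap: 0.0448
```

```bash
python3 tips.py w6; python3 - <<'E'
from cell import bot
from h import *
p,d=bot.read_camera('scene');cv2.imwrite('pics/s6.png',cv2.resize(p[100:300,230:450],None,fx=3,fy=3))
E
```

```text
7.2 [ 0.4581 -0.1354  0.1444] [ 0.8 -0.1 -2.3]
gap 0.044758077049617234
-1 13269 tool z max pct [-0.0553 -0.0549 -0.0466 -0.0369] x [-0.0187  0.0065  0.0189] y [-0.0553 -0.0292 -0.0007]
1 13449 tool z max pct [-0.0554 -0.055  -0.0466 -0.0372] x [-0.0186  0.0066  0.019 ] y [0.0005 0.0293 0.0564]
```

View pics/w6.png

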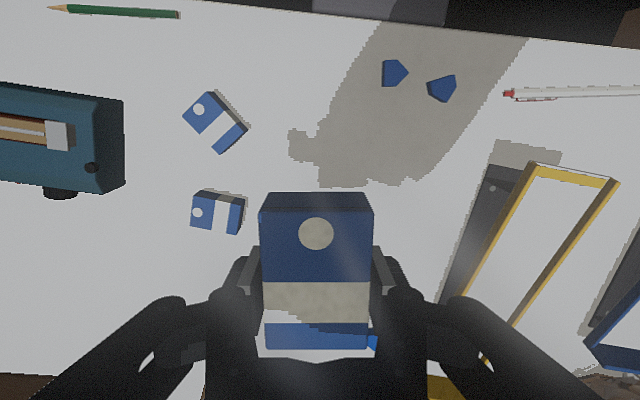

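View pics/s6.png

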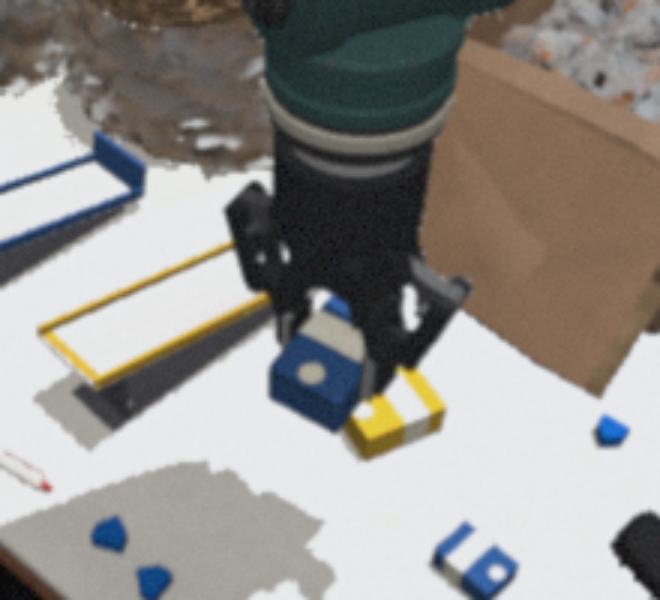

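The pack is held and level: its top is at 199 mm and its underside at 170 mm, with the underside at reported TCP z + 26 mm. I'm carrying it over the blue tray.

>>> {"api": "arm_command", "payload": {"targets": [[-2,20,0,-0.02],[-5,55,0,-0.05],[-9,95,0,-0.08],[-13,135,0,-0.11],[-17,175,0,-0.14],[-21,215,0,-0.17],[-25,255,0,-0.19],[-28,295,0,-0.19],[-31,330,0,-0.19],[-33,355,0,-0.19],[-34,371,0,-0.19],[-34,371,0,-0.19]]}}

```text
time_s: 8.3
tool_pos: [0.4222, 0.2384, 0.1417]
tool_rot: [[-0.996, 0.086, -0.002], [0.086, 0.996, -0.001], [0.002, -0.001, -1.0]]
ft_force: [-0.6, -0.9, -1.1]
finger_gap: 0.0449
```

>>> {"api": "arm_command", "payload": {"targets": [[0,0,-20,0],[0,0,-45,0],[0,0,-60,0],[0,0,-70,0],[0,0,-70,0],[0,0,-70,0]]}}

```text
time_s: 8.8
tool_pos: [0.4215, 0.2378, 0.0709]
tool_rot: [[-0.996, 0.086, -0.004], [0.086, 0.996, -0.001], [0.004, -0.002, -1.0]]
ft_force: [0.3, 1.5, -1.8]
finger_gap: 0.0451
```

```bash
python3 w.py w7; python3 - <<'E'
from cell import bot
from h import *
p,d=bot.read_camera('scene');cv2.imwrite('pics/s7.png',cv2.resize(p[90:260,120:340],None,fx=3,fy=3))
E
```

```text
8.8 [0.4215 0.2378 0.0709] [ 0.3  1.5 -1.8]
```

View pics/w7.png

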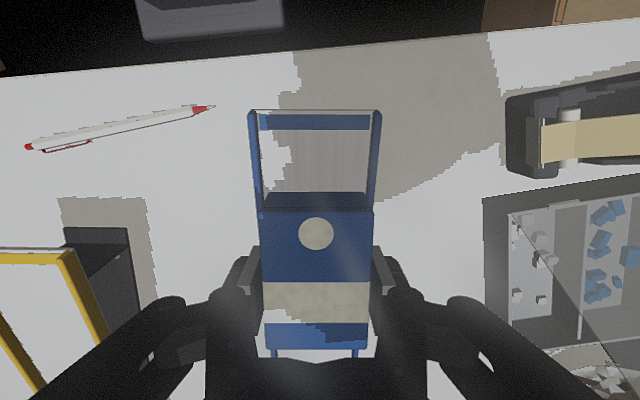

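View pics/s7.png

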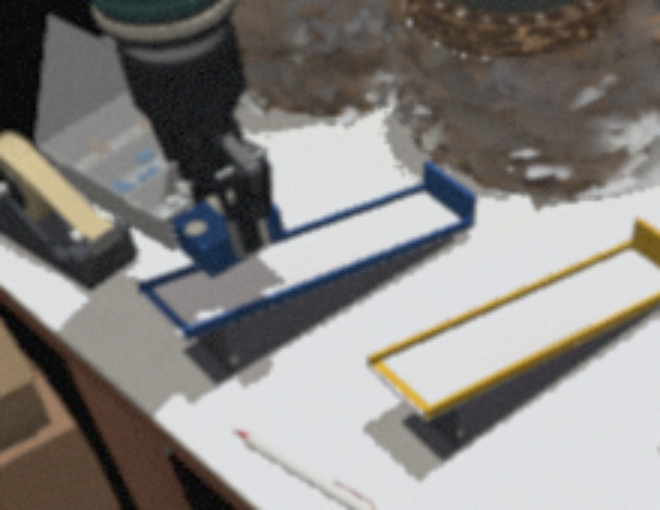

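The wrist view shows the pack at cols 260–372, centred between the rails at about 250 and 378. I'm lowering it gently until its upper edge touches the floor.

>>> {"api": "arm_command", "payload": {"targets": [[3,-1.5,-10,0],[3,-1.5,-18,0],[3,-1.5,-24,0],[3,-1.5,-28,0],[3,-1.5,-30,0],[3,-1.5,-30,0]]}}

```text
time_s: 9.4
tool_pos: [0.4251, 0.2366, 0.0415]
tool_rot: [[-0.996, 0.086, -0.003], [0.086, 0.996, -0.001], [0.003, -0.001, -1.0]]
ft_force: [-0.4, 0.7, -1.1]
finger_gap: 0.0449
```

>>> {"api": "arm_command", "payload": {"targets": [[0,0,-1,0],[0,0,-2,0],[0,0,-2,0],[0,0,-2,0]]}}

```text
time_s: 9.73
tool_pos: [0.4251, 0.2367, 0.0396]
tool_rot: [[-0.996, 0.086, -0.003], [0.086, 0.996, -0.001], [0.003, -0.001, -1.0]]
ft_force: [-0.5, 0.1, -1.2]
finger_gap: 0.0448
```

>>> {"api": "arm_command", "payload": {"targets": [[0,0,-1,0],[0,0,-2,0],[0,0,-3,0],[0,0,-3,0]]}}

```text
time_s: 10.07
tool_pos: [0.4256, 0.2367, 0.0371]
tool_rot: [[-0.996, 0.086, -0.002], [0.086, 0.996, -0.001], [0.002, -0.001, -1.0]]
ft_force: [-0.2, -1.9, 8.4]
finger_gap: 0.0448
```

The upper edge is touching the floor at about 8 N, so I'm letting go.

>>> {"api": "arm_command", "payload": {"targets": [[0,0,0,0],[0,0,0,0],[0,0,0,0],[0,0,0,0],[0,0,0,0]], "gripper": 62}}

```text
time_s: 10.48
tool_pos: [0.4255, 0.2367, 0.037]
tool_rot: [[-0.996, 0.086, -0.002], [0.086, 0.996, -0.001], [0.002, -0.001, -1.0]]
ft_force: [-0.4, 0.5, -0.1]
finger_gap: 0.0621
```

>>> {"api": "arm_command", "payload": {"targets": [[0,0,10,0],[0,0,30,0],[0,0,60,0],[0,0,90,0],[0,0,110,0],[0,0,110,0],[0,0,110,0]]}}

```text
time_s: 11.07
tool_pos: [0.4261, 0.2369, 0.1476]
tool_rot: [[-0.996, 0.086, -0.0], [0.086, 0.996, -0.0], [0.0, -0.0, -1.0]]
ft_force: [-0.6, -0.8, -0.5]
finger_gap: 0.0616
```

```bash
python3 w.py w8
```

```text
11.0667 [0.4261 0.2369 0.1476] [-0.6 -0.8 -0.5]
```

View pics/w8.png

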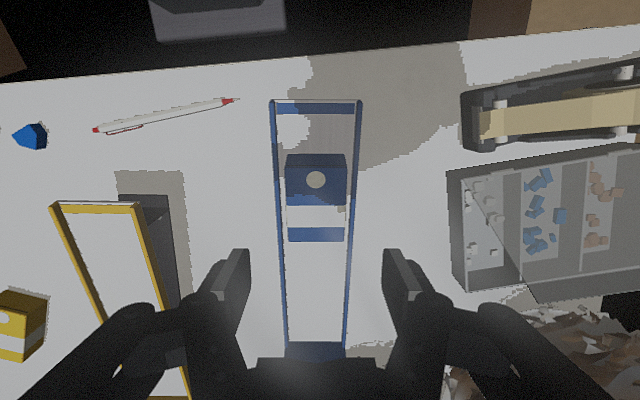

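The pack lies flat and lengthwise between the rails, with its top face at about (286–346, 166–241).

```bash
python3 - <<'E'
from tray import *
z=dict(np.load('pics/w8.npz'))
X,Y,Z=axes(np.radians(-5.155));o=np.array([.6186,.2182,.016])
W=plane(z,[[286,166],[346,166],[344.5,241.5],[289,241.5]],Z,o+.03*Z)
print(np.c_[(W-o)@X,(W-o)@Y].round(4),((W-o)@X).mean(),((W-o)@Y).mean())
C,D=ray(z,[(315,220),(315,235),(300,195),(315,260),(315,300)])
dd=np.array([z['d'][y,x] for x,y in[(315,220),(315,235),(300,195),(315,260),(315,300)]])
P=C+D*dd[:,None];print(((P-o)@Z).round(4))
rear=o-.237*X;print(rear)
# tcp for push: tip front 11 mm ahead
for s in(-.29,-.26,-.25,-.077):
    print(s,(o+s*X).round(4))
E
```

```text
[[-0.2335 -0.0195]
 [-0.2337  0.0233]
 [-0.1669  0.0255]
 [-0.1667 -0.0197]] -0.20019771387020166 0.0023813024337785427
[ 0.0296  0.0293  0.0294 -0.0015 -0.0001]
[0.38771667 0.2390292  0.06527507]
-0.29 [0.3361 0.2437 0.0763]
-0.26 [0.3653 0.2411 0.0701]
-0.25 [0.3751 0.2402 0.068 ]
-0.077 [0.5436 0.225  0.032 ]
```

>>> {"api": "arm_command", "payload": {"targets": [[-20,1,0,0],[-45,3,0,0],[-62,4,0,0],[-62,4,0,0],[-62,4,0,0],[-62,4,0,0],[-62,4,0,0],[-62,4,0,0]], "gripper": 0}}

```text
time_s: 11.78
tool_pos: [0.364, 0.2406, 0.1464]
tool_rot: [[-0.996, 0.086, -0.002], [0.086, 0.996, -0.001], [0.002, -0.001, -1.0]]
ft_force: [-0.4, 0.1, -0.2]
finger_gap: -0.0002
```

```bash
python3 tips.py w9; python3 - <<'E'
from cell import bot
from h import *
p,d=bot.read_camera('scene');c=bot.get_calibration('scene');s=bot.read_state();T=s['tool_pos']
u=cv2.projectPoints(np.array([T+[0,0,.02],T+[0,0,.03],T+[0,0,.04]]),c['rvec'],c['tvec'],c['mtx'],c['dist_coeffs'])[0][:,0]
x,y=u[0].astype(int);q=cv2.resize(p[y-50:y+40,x-60:x+60],None,fx=6,fy=6,interpolation=0)
for v,k in zip(u,[(0,0,255),(0,255,0),(255,0,255)]): cv2.circle(q,tuple(int(t) for t in ((v-[x-60,y-50]+.5)*6).round()),3,k,-1)
cv2.imwrite('pics/s9.png',q)
E
```

```text
11.7833 [0.364  0.2406 0.1464] [-0.4  0.1 -0.2]
gap -0.00015188415943210635
-1 8389 tool z max pct [-0.0624 -0.0513 -0.0405 -0.0348] x [-0.0086  0.0108  0.0168] y [-0.0432 -0.0233 -0.0003]
1 8612 tool z max pct [-0.0616 -0.0508 -0.0403 -0.0346] x [-0.0086  0.0107  0.0169] y [0.0002 0.0238 0.0442]
```

View pics/w9.png

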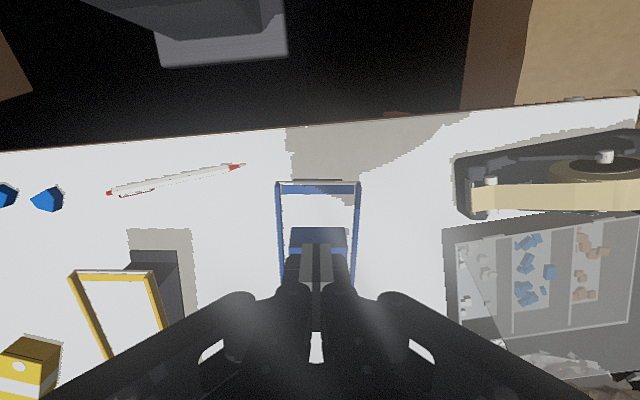

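View pics/s9.png

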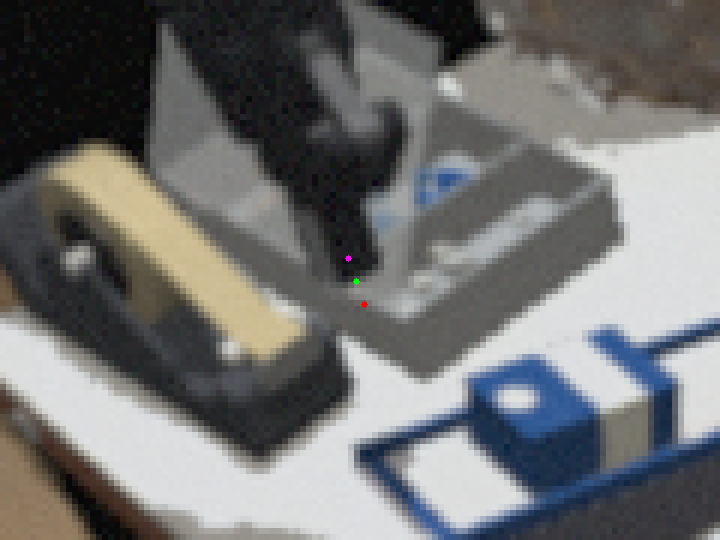

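Shut, the tips sit about 32 mm above the reported TCP, and they are uphill of the pack. I'm lowering behind it.

>>> {"api": "arm_command", "payload": {"targets": [[1,1,-30,0],[1,1,-60,0],[1,1,-80,0],[1,1,-90,0],[1,1,-95,0],[1,1,-95,0],[1,1,-95,0]]}}

```text
time_s: 12.47
tool_pos: [0.3652, 0.2417, 0.0519]
tool_rot: [[-0.996, 0.087, -0.002], [0.087, 0.996, -0.001], [0.002, -0.001, -1.0]]
ft_force: [0.5, -0.5, -0.2]
finger_gap: -0.0
```

```bash
python3 - <<'E'
from cell import bot
from h import *
s=bot.read_state();print(s['tool_pos'],s['ft_force'])
p,d=bot.read_camera('scene');cv2.imwrite('pics/s10.png',cv2.resize(p[140:220,150:260],None,fx=6,fy=6,interpolation=0))
E
```

```text
[0.36524595 0.24174708 0.05186326] [ 0.46278024 -0.52896005 -0.2386582 ]
```

View pics/s10.png

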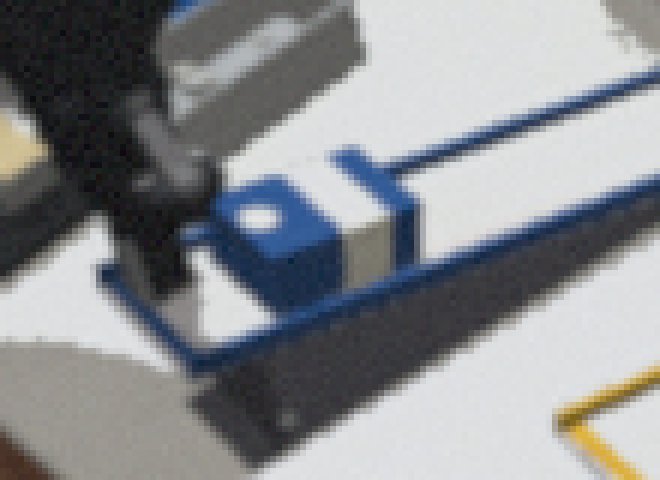

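The tips hover just above the floor, uphill of the pack. I'm pushing down the slope, 10 mm in x per row.

>>> {"api": "arm_command", "payload": {"targets": [[10,-1,-2,0],[18,-1.5,-4,0],[26,-2.5,-5.5,0],[35,-3,-7.5,0],[45,-4,-9.6,0],[55,-5,-11.7,0],[65,-6,-13.9,0],[75,-7,-16,0],[85,-8,-18,0],[95,-8.5,-20.3,0],[100,-9,-21.3,0],[100,-9,-21.3,0]]}}

```text
time_s: 13.52
tool_pos: [0.4666, 0.2327, 0.0305]
tool_rot: [[-0.996, 0.087, -0.001], [0.087, 0.996, -0.0], [0.001, -0.001, -1.0]]
ft_force: [-0.2, 0.3, 0.1]
finger_gap: -0.0003
```

```bash
python3 w.py w11; python3 - <<'E'
from cell import bot
from h import *
p,d=bot.read_camera('scene');cv2.imwrite('pics/s11.png',cv2.resize(p[130:220,150:290],None,fx=5,fy=5,interpolation=0))
E
```

```text
13.5167 [0.4666 0.2327 0.0305] [-0.2  0.3  0.1]
```

View pics/s11.png

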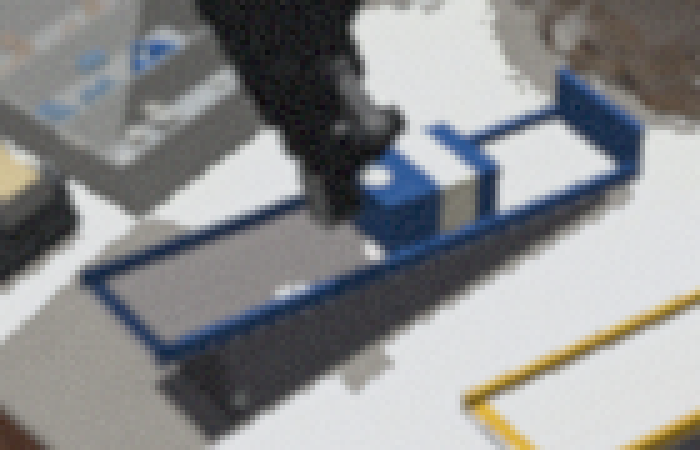

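View pics/w11.png

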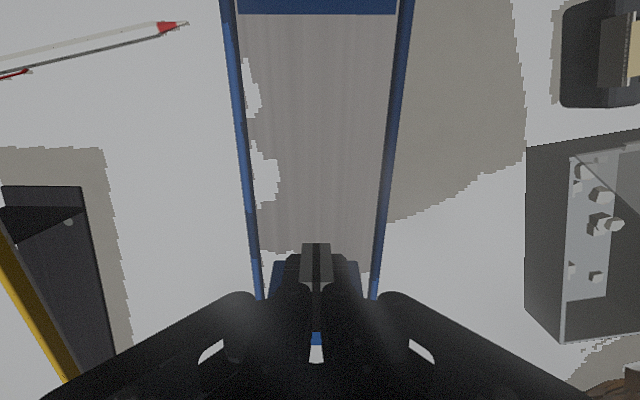

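The pack is sliding straight between the rails, flat. I'm continuing more slowly toward the stop.

>>> {"api": "arm_command", "payload": {"targets": [[8,-0.7,-1.7,0],[16,-1.4,-3.4,0],[24,-2.2,-5.1,0],[32,-2.9,-6.8,0],[40,-3.6,-8.5,0],[48,-4.3,-10.2,0],[56,-5,-12,0],[62,-5.6,-13.2,0],[67,-6,-14.3,0],[71,-6.4,-15.2,0],[74,-6.7,-15.8,0],[74,-6.7,-15.8,0]]}}

```text
time_s: 14.62
tool_pos: [0.5398, 0.226, 0.0148]
tool_rot: [[-0.996, 0.087, -0.001], [0.087, 0.996, -0.001], [0.001, -0.001, -1.0]]
ft_force: [0.0, 0.3, 0.0]
finger_gap: 0.0003
```

>>> {"api": "arm_command", "payload": {"targets": [[1,0,-0.2,0],[2,0,-0.4,0],[2,0,-0.4,0]]}}

```text
time_s: 14.87
tool_pos: [0.5418, 0.2261, 0.0144]
tool_rot: [[-0.996, 0.087, -0.001], [0.087, 0.996, -0.001], [0.001, -0.001, -1.0]]
ft_force: [-0.2, -0.8, 0.7]
finger_gap: -0.0003
```

```bash
python3 - <<'E'
from cell import bot
from h import *
p,d=bot.read_camera('scene');cv2.imwrite('pics/s12.png',cv2.resize(p[130:220,150:290],None,fx=5,fy=5,interpolation=0))
E
```

```text
(no output)
```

View pics/s12.png

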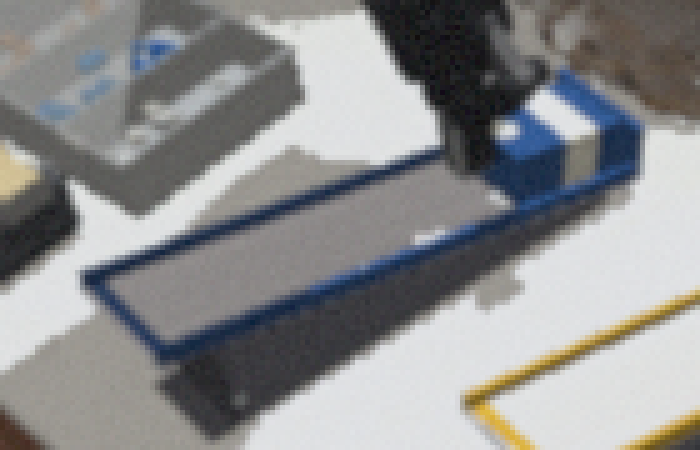

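Nearly at the stop. I'm creeping on 1 mm at a time until the force rises.

>>> {"api": "arm_command", "payload": {"targets": [[1,0,-0.2,0],[2,-0.1,-0.4,0],[3,-0.2,-0.6,0],[3,-0.2,-0.6,0]]}}

```text
time_s: 15.25
tool_pos: [0.5441, 0.2259, 0.0138]
tool_rot: [[-0.996, 0.087, -0.003], [0.087, 0.996, -0.0], [0.003, -0.001, -1.0]]
ft_force: [-5.9, 1.3, 4.4]
finger_gap: -0.0002
```

>>> {"api": "arm_command", "payload": {"targets": [[1,0,-0.2,0],[2,-0.1,-0.4,0],[2,-0.1,-0.4,0]]}}

```text
time_s: 15.5
tool_pos: [0.5442, 0.2259, 0.0135]
tool_rot: [[-0.996, 0.086, -0.006], [0.086, 0.996, -0.0], [0.006, -0.001, -1.0]]
ft_force: [-12.4, 0.9, 12.0]
finger_gap: 0.0002
```

The force has risen to about 12 N with no further movement, so the pack is against the stop. I'm backing off along the slope, then going up.

>>> {"api": "arm_command", "payload": {"targets": [[-4,0.4,1,0],[-12,1,3,0],[-25,2,6,0],[-35,3,20,0],[-45,4,50,0],[-70,4,85,0],[-100,4,120,0],[-130,4,140,0],[-150,4,150,0],[-150,4,150,0],[-150,4,150,0]]}}

```text
time_s: 16.42
tool_pos: [0.3938, 0.2301, 0.1644]
tool_rot: [[-0.996, 0.085, -0.004], [0.085, 0.996, 0.001], [0.004, 0.0, -1.0]]
ft_force: [1.1, -0.4, -0.7]
finger_gap: -0.0002
```

```bash
python3 w.py w13; python3 - <<'E'
from cell import bot
from tray import *
p,d=bot.read_camera('top');c=bot.get_calibration('top');np.savez('pics/top13.npz',p=p,d=d)
cv2.imwrite('pics/t13.png',cv2.resize(p[130:310,140:400],None,fx=3,fy=3,interpolation=0))
E
```

```text
16.4167 [0.3938 0.2301 0.1644] [ 1.1 -0.4 -0.7]
```

View pics/t13.png

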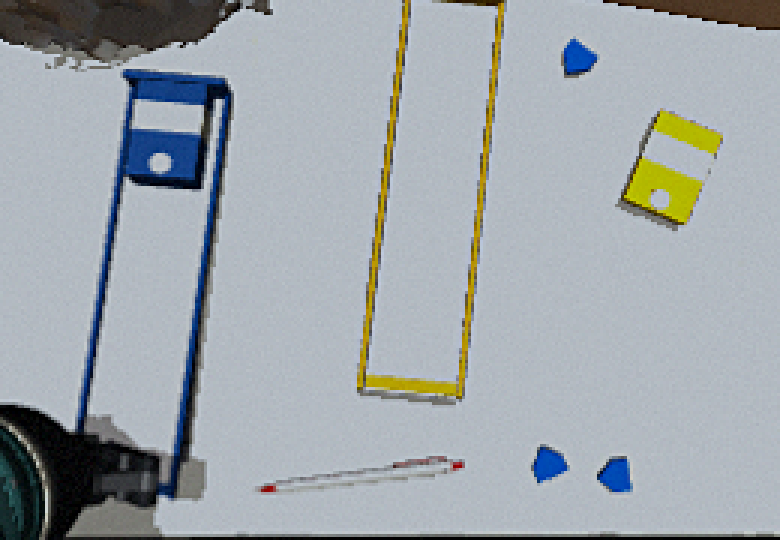

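View pics/w13.png

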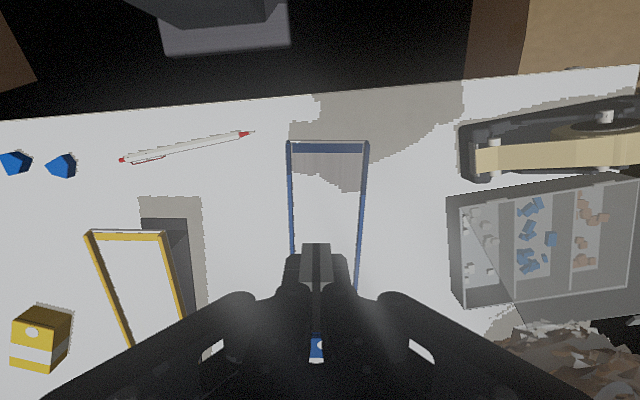

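```bash
python3 - <<'E'
from cell import bot
from tray import *
z=np.load('pics/top13.npz');p,d=z['p'],z['d'];c=bot.get_calibration('top')
X,Y,Z=axes(np.radians(-5.155));o=np.array([.6186,.2182,.016])
C,D=ray(c,[[x,y] for y in range(400) for x in range(640)])
P=(C+D*d.reshape(-1,1)).reshape(400,640,3)-o
Q=np.stack([P@X,P@Y,P@Z],-1)
m=((Q[...,2]>.022)&(Q[...,2]<.04)&(Q[...,0]>-.1)&(Q[...,0]<-.003)&(abs(Q[...,1])<.04)).astype(np.uint8)
n,l,st,ce=cv2.connectedComponentsWithStats(m);i=1+st[1:,4].argmax();k=l==i
q=Q[k];print(k.sum(),np.percentile(q,[1,50,99],axis=0).round(4))
ys,xs=np.nonzero(k);W=plane(c,np.c_[xs,ys],Z,o+.03*Z)-o
r=cv2.minAreaRect((np.c_[W@X,W@Y]*1000).astype(np.float32));print(r)
A=np.c_[q[:,0],q[:,1],np.ones(len(q))];print('tilt',np.linalg.lstsq(A,q[:,2],rcond=None)[0])
# corners by eye (crop/3+offset)
u=np.array([[128,178],[199,187],[207,101],[131.5,79]])/3+[139.5,129.5]
W=plane(c,u,Z,o+.03*Z)-o;print(np.c_[W@X,W@Y].round(4))
E
```

```text
781 [[-0.0673 -0.0234  0.0236]
 [-0.0363 -0.0013  0.0314]
 [-0.0038  0.0222  0.0357]]
((-35.85144805908203, -1.1960945129394531), (67.32001495361328, 47.950965881347656), 0.7142658829689026)
tilt [0.01446705 0.01815442 0.03177105]
[[-0.0699  0.0204]
 [-0.0717 -0.0262]
 [-0.0127 -0.0233]
 [-0.0022  0.0282]]
```

The pack measures x ≈ −35 mm, y ≈ −1 mm, yaw 0.7°, flat. The arm is clear and the yellow pack has not moved, so I'm handing in.

```bash
python3 - <<'E'
from cell import bot
print(bot.sign_off())
E
```

```text
the job is handed in; nothing more can be done
None
```

I laid the blue pack lengthwise in the upper half of the blue tray and pushed it down the floor with shut fingers until it stopped against the low end. I handed the job in at about 16.5 s; no verdict was reported.

**Placing and sliding:** The pack was let go flat at x ≈ −200 mm, y ≈ +2 mm in the stop frame. At the stop the wrist force rose to about 12 N in x and 12 N in z with no further movement, so I backed off.

**Last checks:** The final top view, with the arm clear, gave x ≈ −34 to −36 mm, y ≈ −1 mm and yaw ≈ 0.7°. The top face was about 30 mm above the floor. By eye in that picture the yellow pack had not moved; I did not measure its position.

**What disagreed:**
- **First grasp:** It closed above the pack and came up empty, without disturbing anything. Depth pictures showed the real fingertips 30–40 mm above the reported TCP, so I worked from the measured tip height after that.
- **Final measurement:** My by-eye corner picks put the pack's lower-end corners about 10 mm apart along the slope, which the yaw of 0.7° from the depth outline does not support. I trusted the depth outline, because the stop hides part of that edge. The fitted surface tilt of about 1° is probably depth noise.

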